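# Open the push-and-turn safety cap of the primer jar

### The arm

A 7-joint arm with a two-finger parallel gripper is mounted at the origin on the work surface. World frame = base frame: x ahead of the robot, y to its left, z up, the work surface at z = 0. Lengths are in m, angles in rad, forces in N, time in s.
With the tool pointing down it reaches from about 0.425 to 0.8 m from the base axis. Payload 8.3 kg.
Tool frame: the origin (TCP) lies midway between the tips of the shut fingers; the grasp point (between the pads) lies 19 mm behind it (arm.pinch_z is the distance from the TCP to the grasp point, in m); z points along the fingers, y is the line along which they close (so a half turn about z gives the same grasp; the last joint's range is limited). The gripper opens to 85 mm and grips with 20 to 120 N. Pads are 22 mm wide; open, the fingers measure 114 mm over their backs; the gripper's body (76 mm by 85 mm) begins 54 mm behind the grasp point. The pads swing forward as they close: fully open they stand 13 mm farther back than shut.
Start: joints at [1.089, 0.383, 0.016, 1.37, -0.006, 1.388, -0.046], TCP at [0.254, -0.571, 0.231] pointing down, gripper open.
Joint ranges: [-2.95, 2.95], [-0.25, 2.06], [-1.52, 1.56], [0.18, 2.33], [-1.44, 4.58], [0.02, 2.06], [-3.01, 3.01]. Speed limits (rad/s): [2.39, 2.39, 3.01, 3.01, 3.14, 3.14, 3.14].

### API

Orientations are given as a rotation vector (axis times angle).
In Python, from plant import arm gives the robot as it stands.
- The arm moves only by the tool send_rows, never from a script. Its argument "series" is text: rows parted by semicolons, each of 4 numbers parted by spaces: the shift along the tool's x, y, z in cm, then the turn about the tool's z in degrees. In form: tx ty tz twist; .... A call has 1 to 20 rows; each row shifts and turns the commanded pose from where the row before left it, along the tool's axes as they then stand; what a row does not reach is not made up. A row lasts 1/8 s, in which the tool goes at most 62.5 mm and 10.7 degrees, less where a joint would pass 70% of its speed; a pose out of reach is approached as far as the arm can. A call with a gripper value outside its range is refused whole. "claw" is the finger opening in cm, from 0 to 8.54, set as the call begins (left out, the last holds). The fingers move at their own pace and stop on an object; "newtons" is the grip in N (left out, the last holds). Time passes only in rows, so rows that do not move let the fingers close. It gives the time, the measured TCP pose, the force, the opening and the grip force at its end, in the units of the state.
- arm.get_obs(): the state, without advancing time (a new reading comes with each control period).
- arm.read_camera(name): name is "scene" or "top"; returns (picture, depth): 420x560x3 uint8, red, green, blue; 420x560 float32, m along the optical axis (not along the pixel's ray), 0 where there is no reading.
- arm.camera_model(name): a dict with "camera_matrix" (3x3 intrinsics, pixels), "rvec" (rotation vector, rad) and "tvec" (3), from world to camera coordinates, as OpenCV has them. Camera axes: x right, y down, z forward; pixel columns grow to the right and rows downward; lengths in m; the calibration is good to about 2 mm. A picture is of the moment at which its call begins. camera_model takes no time and is no camera call.
- arm.sign_off(): hands the job in; it is judged then, once.
The state is a dict: "clock": time; "joint_positions": joint angles; "joint_vel": joint speeds; "joint_efforts": joint torques, N m; "eef_pos": TCP position; "ee_rot": TCP orientation; "ft_force": force on the tool from outside, world axes, zero at the start; "torque": the same for the moment, N m; "opening": finger opening in m; "grasp_force": force on a finger pad.
Only numpy, scipy, OpenCV 4.12 (cv2) and the standard library are available. Lean on these libraries where they do the work, as an engineer would, in place of code of your own. Each camera call takes 0.05 s, during which the arm holds its last target. There are 200 camera calls.

### The job

Open the primer jar that is clamped to the bench: press its orange safety cap down against the spring, only as hard as the lock needs, turn it anticlockwise until its white pointer has gone from the red mark to the green one, and lift it off. Set the cap down gently, right way up, in the middle of the round cork rest, and let go. Do not force the cap against its stops, and leave everything else on the bench where it is.

Things in the scene. Friction and masses are not known exactly. Their poses are not given: they have to be found in the camera images.
- jar: white jar, 84 mm across, yellow band, fixed to the bench in a blue 110 x 110 x 26 mm clamp block. Origin: on its vertical axis at the bench surface; z up. Its shoulder is 87 mm above the bench. A red mark on the shoulder lies in the jar's +x direction (locked), a green mark 80 degrees anticlockwise of it seen from above (open)
- cap_center (a point): orange round safety cap, loose, about 60 g, 54 mm across, 42 mm tall: the top 16 mm are a solid ribbed cylinder to grip (its middle 13 mm above this point), below it a hollow skirt 53 mm across. Point: on the axis, half-way up. z up; the white pointer on top lies along the cap's +x. Locked on the jar, the point is 126 mm above the bench, pointer at the red mark
- jar_lock (a point): point on the jar's axis 110 mm up, hidden inside the cap: the lock. A spring pushes the cap up with 2 N, and 0.3 N more per mm pressed. Two lugs in the cap are held by teeth on the neck until it is pressed 2 to 12 mm: this differs from jar to jar and cannot be seen. Always 1.5 mm deeper a firm floor stops the lugs. More than 22 N between cap and jar, press and side push added, breaks it
- jar_open_mark (a point): green mark on the shoulder, 33 mm from the jar's axis, 88 mm above the bench. Kept pressed below the teeth and above or on the floor, the cap turns anticlockwise with little effort; it stays caught until it has turned 60 degrees from the red mark, then lifts straight off; 80 degrees is the green mark, a firm stop follows at about 88. Clockwise it only meets a stop
- rest_top (a point): round cap rest, fixed: steel disc 124 mm across and 6 mm thick with a cork face. This point is the centre of its top face, 6 mm above the bench
- spare_jar: spare jar, grey lid, blue label, 72 mm across, 105 mm tall, loose; origin under its base; leave alone
- spray_can: red spray can, 54 mm across, 190 mm tall, loose; origin under its base; leave alone
- glue_brush: glue brush lying flat along its own x axis, loose; origin on its underside; leave alone
- insole_a: finished insole, blue on top, black below, about 210 x 80 x 13 mm, lying flat along its own x axis, loose; origin under its middle; leave alone
- insole_b: the other finished insole, same size as the first; leave alone
- bit_cup: blue ceramic cup, 70 mm across, 85 mm tall, loose; origin under its base; leave alone
- mouse: black round computer mouse, 62 mm across, 34 mm tall, loose; origin under its base; leave alone
Things that resemble listed ones, but are neither listed nor needed, are in the scene too. Of the things like the part that bears cap_center, leave any that is blue; of the rest the smaller one is meant.

How it is judged:
On the way, in this order (a step that is already met when the one before it is completed fails the run):
1. the cap, pressed free of its teeth and still on the jar, is turned at least 52 degrees anticlockwise (angle between the x axis of cap_center and the x axis of jar, either way round above 0.9 rad and z of cap_center in the frame of jar between 0.108 and 0.128 m and horizontal distance between cap_center and jar below 0.005 m), for 0.1 s.
2. the cap is lifted clear of the jar (height (world z) of cap_center above 0.165 m), for 0.05 s.
At the end, for the whole second after the job is handed in: The cap stands right way up (within 0.1 rad) and at rest on the cork rest, its axis within 30 mm of the rest's centre and its lower rim on the cork (centre 21 mm above it, within 3 mm), released (horizontal distance between cap_center and rest_top below 0.03 m and angle between cap_center's own z axis and vertical below 0.1 rad and z of cap_center in the frame of rest_top between 0.018 and 0.024 m and linear speed of cap below 0.03 m/s); the robot touches nothing.
It fails at once if more than 22 N between the cap and the jar (contact force between cap and jar above 22 N).
It fails at once if the cap is dropped onto the rest (faster than 0.5 m/s close above it) instead of set down (z of cap_center in the frame of rest_top below 0.03 m and horizontal distance between cap_center and rest_top below 0.06 m and linear speed of cap above 0.5 m/s).
It fails at once if a bystander is moved by more than 30 mm (distance of any of spare_jar, spray_can, glue_brush, insole_a, insole_b, bit_cup, mouse from where it was at the start of the episode above 0.03 m).
It also fails if it takes over 67 s, if anything falls off the work surface, if the arm or the gripper's body presses on something with over 40 N, if the wrist force passes 120 N, or if a joint passes its speed limit or range.

## Working session

There is one attempt and no reset: what is moved stays moved. The work goes in short steps, Python scripts to look and compute and a tool call to move; the robot and the scene stay as the last step left them, time stands still between calls to the robot, and variables do not carry over. Pictures are saved under pics/ and viewed, at most 10 in all, crops included, and the job is handed in when it is done.

Besides the shell and the picture viewer there is one more tool, called after ">>>" by a JSON object that holds its "op" and its "data". send_rows: Moves the arm, as the interface text tells. Its arguments: {"type":"object","properties":{"series":{"type":"string"},"claw":{"type":"number"},"newtons":{"type":"number"}},"required":["series"]}

```bash
mkdir -p pics
python3 - <<'E'
from plant import arm
import cv2,numpy as np
print(arm.get_obs(), arm.pinch_z)
for n in("scene","top"):
    p,d=arm.read_camera(n); cv2.imwrite(f"pics/{n}0.png",p[:,:,::-1]); np.save(f"pics/{n}0.npy",d)
    print(arm.camera_model(n))
E
```

```text
{'clock': 0.0, 'joint_positions': array([ 1.08910743,  0.38427127,  0.01637814,  1.37117615, -0.00633855,
        1.38820773, -0.04647107]), 'joint_vel': array([-0.00059522, -0.00055325, -0.00176967,  0.00067015, -0.00122464,
        0.00055654, -0.00099842]), 'joint_efforts': array([ 6.07770107e-04, -6.27595210e+01,  8.44294578e-01, -3.71823657e+01,
        1.65803562e-02,  1.40574714e-02,  5.39321888e-05]), 'eef_pos': array([ 0.25399118, -0.57049823,  0.2302483 ]), 'ee_rot': array([-3.07101715e+00, -6.52751210e-01,  6.61130484e-04]), 'ft_force': array([-0.59209033,  0.69841191,  0.20069276]), 'torque': array([-0.0219931 , -0.0165403 ,  0.01456874]), 'grasp_force': 0.0, 'opening': 0.08555096365489233} 0.0187
{'camera_matrix': array([[419.58783703,   0.        , 272.06876447],
       [  0.        , 419.58783703, 211.61931107],
       [  0.        ,   0.        ,   1.        ]]), 'rvec': array([ 0.82689964,  2.63240264, -0.99329377]), 'tvec': array([ 0.4339415 , -0.17425151,  1.58752816])}
{'camera_matrix': array([[513.23325406,   0.        , 276.27658662],
       [  0.        , 513.23325406, 212.92087217],
       [  0.        ,   0.        ,   1.        ]]), 'rvec': array([ 2.10315211, -2.14071176,  0.20155177]), 'tvec': array([-0.00127352,  0.55943416,  1.23619984])}
```

View pics/scene0.png

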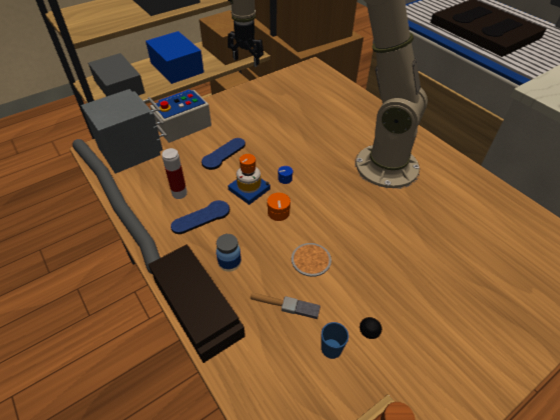

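View pics/top0.png

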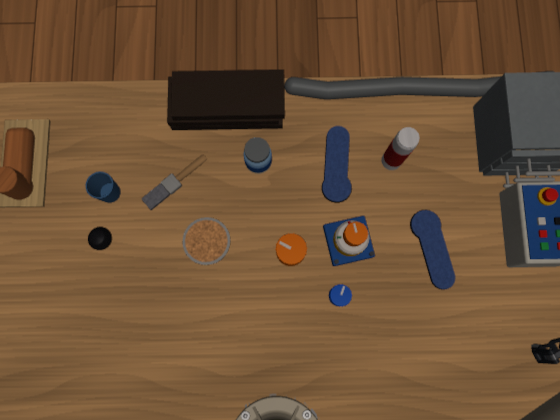

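The scene and top views agree. The jar, with its small orange cap, is at top (355,234) and scene (248,165). The larger loose orange decoy is at top (291,249), a blue decoy at top (341,295), and the cork rest at top (207,241). Next I'll measure.

```bash
cat > h.py <<'E'
import cv2,numpy as np
from plant import arm
def ray(n,uv,z):
    m=arm.camera_model(n);K=m["camera_matrix"];R=cv2.Rodrigues(m["rvec"])[0];t=m["tvec"]
    uv=np.asarray(uv,float).reshape(-1,2)
    d=(R.T@np.linalg.inv(K)@np.c_[uv,np.ones(len(uv))].T).T;c=-R.T@t
    return c+d*((z-c[2])/d[:,2])[:,None]
def pts3(n,d):
    m=arm.camera_model(n);K=m["camera_matrix"];R=cv2.Rodrigues(m["rvec"])[0];t=m["tvec"]
    v,u=np.mgrid[:d.shape[0],:d.shape[1]]
    P=np.stack([(u-K[0,2])/K[0,0]*d,(v-K[1,2])/K[1,1]*d,d],-1)
    return (P-t)@R
E
python3 - <<'E'
from h import *
for n,box in (("top",(318,210,385,272)),("scene",(225,145,275,203))):
    im=cv2.imread(f"pics/{n}0.png");d=np.load(f"pics/{n}0.npy");P=pts3(n,d)
    x0,y0,x1,y1=box
    m=np.zeros(d.shape,bool);m[y0:y1,x0:x1]=1
    m&=(d>0)&(P[...,2]>.143)&(P[...,2]<.152)
    q=P[m];print(n,"captop n",len(q),np.median(q,0),(q.min(0)+q.max(0))/2,q.max(0)-q.min(0))
    v,u=np.nonzero(m);(c,r)=cv2.minEnclosingCircle(np.c_[u,v].astype(np.float32));print("circ",c,r,ray(n,[c],.147))
    hsv=cv2.cvtColor(im,cv2.COLOR_BGR2HSV)
    w=m&(hsv[...,1]<130); v2,u2=np.nonzero(w);print("white",len(u2),ray(n,np.c_[u2,v2],.147).mean(0) if len(u2) else 0)
    cv2.imwrite(f"pics/{n}crop.png",cv2.resize(im[y0:y1,x0:x1],None,fx=8,fy=8,interpolation=cv2.INTER_NEAREST))
    # rest
    R=(P[...,2]>.003)&(P[...,2]<.012)&(d>0)
    bx=(178,212,238,270) if n=="top" else (285,238,338,282)
    b=np.zeros(d.shape,bool);b[bx[1]:bx[3],bx[0]:bx[2]]=1;R&=b
    q=P[R];print("rest",len(q),(q.min(0)+q.max(0))/2,np.ptp(q,0),np.median(q,0))
E
```

```text
top captop n 363 [ 0.49335617 -0.19450556  0.14586738] [ 0.49338191 -0.19451311  0.1468912 ] [0.05231802 0.05124074 0.00778115]
circ (356.1402587890625, 232.3353729248047) 11.719799041748047 [[ 0.49240709 -0.19456241  0.147     ]]
white 32 [ 0.50831685 -0.19570781  0.147     ]
rest 1332 [0.49908062 0.16723647 0.00742571] [0.14879194 0.15127118 0.00884155] [0.49992552 0.17069236 0.0054093 ]
scene captop n 139 [ 0.49640971 -0.19047889  0.14612252] [ 0.49459398 -0.19175514  0.14729307] [0.05172611 0.05798987 0.00810823]
circ (247.5, 159.0) 7.762187480926514 [[ 0.49554136 -0.18979673  0.147     ]]
white 5 [ 0.5055557  -0.19196997  0.147     ]
rest 950 [0.5074655  0.16785982 0.0073848 ] [0.19669023 0.19607845 0.00876535] [0.50515028 0.17694046 0.00574746]
```

View pics/topcrop.png

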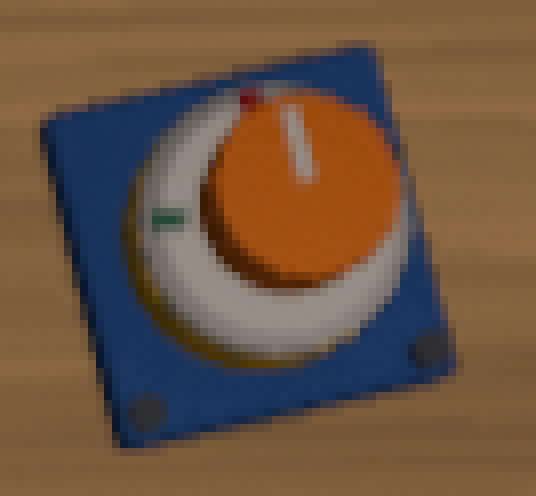

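Run:
```python
from h import *
o=lambda *p:np.array(p)/8+np.array([317.5,209.5])
c=ray("top",[o(45,122),o(372,46),o(455,375),o(122,447)],.026);print("clamp",c.mean(0),[np.linalg.norm(c[i]-c[i-1]).round(4) for i in range(4)])
e=c[0]-c[3];print("edge yaw",np.degrees(np.arctan2(e[1],e[0])))
p=ray("top",[o(305,180),o(288,105)],.147);print("pointer yaw",np.degrees(np.arctan2(*(p[1]-p[0])[[1,0]])))
r=ray("top",[o(249,98),o(170,217)],.0875);j=c.mean(0);
for q in r-j: print("mark",np.linalg.norm(q[:2]),np.degrees(np.arctan2(q[1],q[0])))
for n,bx,z0 in(("top",(318,210,385,272),.147),("top",(175,208,242,275),.006),("scene",(280,235,345,285),.006)):
    im=cv2.imread(f"pics/{n}0.png");h=cv2.cvtColor(im,cv2.COLOR_BGR2HSV)
    b=np.zeros(h.shape[:2],np.uint8);b[bx[1]:bx[3],bx[0]:bx[2]]=1
    if z0>.1: m=((h[...,0]<16)&(h[...,1]>200)&(h[...,2]>130)&(b>0)).astype(np.uint8)
    else:
        m=((h[...,1]<70)&(b>0)).astype(np.uint8)
    cs=max(cv2.findContours(m,cv2.RETR_EXTERNAL,cv2.CHAIN_APPROX_NONE)[0],key=len)
    w=ray(n,cv2.convexHull(cs),z0)[:,:2].astype(np.float32);print(n,z0,cv2.minEnclosingCircle(w),cv2.fitEllipse(w))
```

```text
clamp [ 0.49052839 -0.19350831  0.026     ] [np.float64(0.106), np.float64(0.108), np.float64(0.108), np.float64(0.1079)]
edge yaw 11.210006593689783
pointer yaw 10.030895169963426
mark 0.037752798953635945 10.07736705358489
mark 0.03214293929074534 88.11728894653616
top 0.147 ((0.49126899242401123, -0.19317713379859924), 0.02616756595671177) ((0.4914441704750061, -0.1937340497970581), (0.050169169902801514, 0.05128369480371475), 95.3896713256836)
top 0.006 ((0.4992453157901764, 0.17113876342773438), 0.06180742010474205) ((0.4993045926094055, 0.17140968143939972), (0.12240184098482132, 0.12287372350692749), 89.067626953125)
scene 0.006 ((0.5041165947914124, 0.17484241724014282), 0.06096557900309563) ((0.5043694972991943, 0.1746150702238083), (0.12039010971784592, 0.12079764157533646), 162.07620239257812)
```

The sizes check out: clamp 108 mm, rest 122 mm, pointer at the red mark at yaw ≈11°. Jar axis ≈ (0.492, -0.193), rest ≈ (0.501, 0.172).

>>> {"op": "send_rows", "data": {"series": "1.5 -1 0 0;3 -2 0 0;3 -2 0 0;3 -2 0 0;3 -2 0 0;3 -2 0 0;3 -2 0 0;3 -2 0 0;3 -2 0 0;3 -2 0 0;3 -2 0 0;3 -2 0 0;2.6 -1.8 0 0;0 0 0 0;0 0 0 0", "claw": 8.5, "newtons": 20}}

```text
clock: 1.98
eef_pos: [0.4918, -0.1933, 0.2312]
ee_rot: [3.073, 0.654, -0.001]
ft_force: [0.2, -0.2, 0.5]
opening: 0.0851
grasp_force: 0.0
```

>>> {"op": "send_rows", "data": {"series": "0 0 2 0;0 0 2 0;0 0 2 0;0 0 2 0;0 0 1.5 0;0 0 1 0;0 0 0.5 0;0 0 0.4 0;0 0 0 0;0 0 0 0"}}

```text
clock: 3.22
eef_pos: [0.4926, -0.1936, 0.1177]
ee_rot: [3.073, 0.653, 0.001]
ft_force: [0.3, 0.7, -0.0]
opening: 0.0851
grasp_force: 0.0
```

>>> {"op": "send_rows", "data": {"series": "0 0 0 0;0 0 0 0;0 0 0 0;0 0 0 0", "claw": 5.9}}

```text
clock: 3.72
eef_pos: [0.4923, -0.1935, 0.1173]
ee_rot: [-3.073, -0.653, -0.0]
ft_force: [1.2, -0.4, 0.2]
opening: 0.0591
grasp_force: 0.0
```

Run:
```python
from h import *
p,d=arm.read_camera("scene");a=cv2.resize(p[100:210,200:310,::-1],None,fx=5,fy=5)
cv2.imwrite("pics/s1.png",a)
```

```text
(no output)
```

View pics/s1.png

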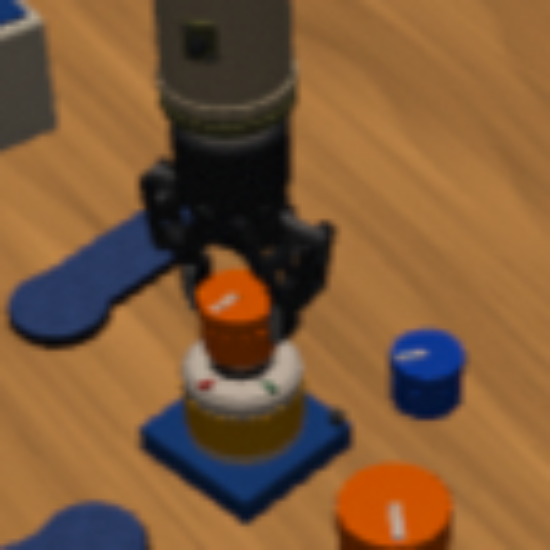

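The fingers straddle the cap: cap top at crop (235,300), fingers at (195,285) and (290,290). Next I'll close gently in steps and watch for side force.

>>> {"op": "send_rows", "data": {"series": "0 0 0 0;0 0 0 0", "claw": 5.7}}

```text
clock: 4.03
eef_pos: [0.4923, -0.1935, 0.1173]
ee_rot: [-3.073, -0.653, -0.0]
ft_force: [0.5, -0.5, -0.3]
opening: 0.057
grasp_force: 0.0
```

>>> {"op": "send_rows", "data": {"series": "0 0 0 0;0 0 0 0", "claw": 5.6}}

```text
clock: 4.28
eef_pos: [0.4923, -0.1936, 0.1173]
ee_rot: [3.073, 0.653, 0.0]
ft_force: [0.3, -0.0, 0.6]
opening: 0.0561
grasp_force: 0.1
```

>>> {"op": "send_rows", "data": {"series": "0 0 0 0;0 0 0 0", "claw": 5.5}}

```text
clock: 4.53
eef_pos: [0.4924, -0.1937, 0.1174]
ee_rot: [3.073, 0.653, 0.0]
ft_force: [0.2, -0.7, 0.1]
opening: 0.0551
grasp_force: 0.6
```

>>> {"op": "send_rows", "data": {"series": "0 0 0 0;0 0 0 0", "claw": 5.43}}

```text
clock: 4.78
eef_pos: [0.4924, -0.1937, 0.1174]
ee_rot: [3.073, 0.653, 0.0]
ft_force: [-0.2, -1.4, 0.8]
opening: 0.0542
grasp_force: 1.7
```

>>> {"op": "send_rows", "data": {"series": "0 0 0 0;0 0 0 0", "claw": 5.38}}

```text
clock: 5.03
eef_pos: [0.4923, -0.1935, 0.1174]
ee_rot: [3.073, 0.653, 0.0]
ft_force: [-0.2, -1.3, 2.2]
opening: 0.0538
grasp_force: 7.0
```

Well centred along the closing axis. Next I'll check the other axis by regrasping after a turn.

>>> {"op": "send_rows", "data": {"series": "0 0 0 0;0 0 0 0;0 0 0 5;0 0 0 10;0 0 0 10;0 0 0 10;0 0 0 10;0 0 0 10;0 0 0 10;0 0 0 10;0 0 0 5;0 0 0 0;0 0 0 0", "claw": 6.6}}

```text
clock: 6.65
eef_pos: [0.4922, -0.1934, 0.1172]
ee_rot: [-2.775, 1.472, 0.0]
ft_force: [0.3, -0.0, -0.3]
opening: 0.0661
grasp_force: 0.0
```

>>> {"op": "send_rows", "data": {"series": "0 0 0 0;0 0 0 0;0 0 0 0", "claw": 5.7}}

```text
clock: 7.02
eef_pos: [0.4924, -0.1934, 0.1174]
ee_rot: [-2.774, 1.474, -0.0]
ft_force: [0.3, 0.6, 0.6]
opening: 0.0572
grasp_force: 0.5
```

>>> {"op": "send_rows", "data": {"series": "0 0 0 0;0 0 0 0", "claw": 5.58}}

```text
clock: 7.28
eef_pos: [0.4925, -0.1933, 0.1174]
ee_rot: [-2.774, 1.474, -0.001]
ft_force: [1.0, 1.3, 0.3]
opening: 0.0561
grasp_force: 0.9
```

>>> {"op": "send_rows", "data": {"series": "0 0 0 0;0 0 0 0", "claw": 5.48}}

```text
clock: 7.52
eef_pos: [0.4925, -0.1933, 0.1175]
ee_rot: [-2.774, 1.474, -0.001]
ft_force: [1.7, 2.6, 1.0]
opening: 0.0549
grasp_force: 1.2
```

>>> {"op": "send_rows", "data": {"series": "0 -0.06 0 0;0 -0.06 0 0;0 0 0 0;0 0 0 0"}}

```text
clock: 8.02
eef_pos: [0.493, -0.193, 0.1171]
ee_rot: [2.773, -1.475, -0.001]
ft_force: [-0.2, -0.5, -0.5]
opening: 0.0547
grasp_force: 0.0
```

>>> {"op": "send_rows", "data": {"series": "0 0 0 0;0 0 0 0", "claw": 5.42}}

```text
clock: 8.28
eef_pos: [0.493, -0.193, 0.1172]
ee_rot: [2.773, -1.475, -0.001]
ft_force: [-1.8, -0.7, -0.1]
opening: 0.0541
grasp_force: 0.9
```

>>> {"op": "send_rows", "data": {"series": "0 0 0 0;0 0 0 0", "claw": 5.38}}

```text
clock: 8.52
eef_pos: [0.493, -0.193, 0.1172]
ee_rot: [2.774, -1.475, -0.001]
ft_force: [-1.3, -0.6, -0.3]
opening: 0.0541
grasp_force: 4.7
```

>>> {"op": "send_rows", "data": {"series": "0 0.03 0 0;0 0 0 0;0 0 0 0;0 0 0 0", "claw": 5, "newtons": 40}}

```text
clock: 9.02
eef_pos: [0.4932, -0.193, 0.1174]
ee_rot: [-2.774, 1.475, -0.0]
ft_force: [-0.4, 0.2, 1.2]
opening: 0.0527
grasp_force: 41.6
```

>>> {"op": "send_rows", "data": {"series": "0 0 0.1 0;0 0 0.1 0;0 0 0 0;0 0 0 0"}}

```text
clock: 9.52
eef_pos: [0.4931, -0.1929, 0.1154]
ee_rot: [-2.774, 1.475, -0.0]
ft_force: [0.3, -0.4, 1.5]
opening: 0.0528
grasp_force: 41.6
```

>>> {"op": "send_rows", "data": {"series": "0 0 0.1 0;0 0 0 0;0 0 0 0"}}

```text
clock: 9.9
eef_pos: [0.4931, -0.1929, 0.1144]
ee_rot: [-2.774, 1.475, -0.0]
ft_force: [0.4, -0.1, 2.2]
opening: 0.0531
grasp_force: 41.6
```

>>> {"op": "send_rows", "data": {"series": "0 0 0.05 0;0 0 0 0;0 0 0 0"}}

```text
clock: 10.28
eef_pos: [0.4931, -0.193, 0.1139]
ee_rot: [-2.774, 1.475, -0.0]
ft_force: [-0.5, -0.3, 2.2]
opening: 0.0529
grasp_force: 41.6
```

>>> {"op": "send_rows", "data": {"series": "0 0 0.05 0;0 0 0 0;0 0 0 0"}}

```text
clock: 10.65
eef_pos: [0.4931, -0.193, 0.1134]
ee_rot: [-2.774, 1.475, -0.0]
ft_force: [0.0, 1.2, 2.6]
opening: 0.0528
grasp_force: 41.6
```

>>> {"op": "send_rows", "data": {"series": "0 0 0.05 0;0 0 0.05 0;0 0 0 0;0 0 0 0"}}

```text
clock: 11.15
eef_pos: [0.4931, -0.193, 0.1124]
ee_rot: [-2.774, 1.475, -0.0]
ft_force: [0.6, -0.4, 2.8]
opening: 0.053
grasp_force: 41.7
```

>>> {"op": "send_rows", "data": {"series": "0 0 0.05 0;0 0 0.05 0;0 0 0 0;0 0 0 0"}}

```text
clock: 11.65
eef_pos: [0.4931, -0.193, 0.1114]
ee_rot: [-2.774, 1.475, -0.0]
ft_force: [0.2, -0.1, 3.0]
opening: 0.0532
grasp_force: 41.7
```

>>> {"op": "send_rows", "data": {"series": "0 0 0.05 0;0 0 0.05 0;0 0 0 0;0 0 0 0"}}

```text
clock: 12.15
eef_pos: [0.4931, -0.193, 0.1104]
ee_rot: [-2.774, 1.475, -0.0]
ft_force: [1.6, -0.3, 2.8]
opening: 0.0528
grasp_force: 41.7
```

>>> {"op": "send_rows", "data": {"series": "0 0 0.05 0;0 0 0.05 0;0 0 0 0;0 0 0 0"}}

```text
clock: 12.65
eef_pos: [0.4931, -0.193, 0.1094]
ee_rot: [-2.774, 1.475, -0.0]
ft_force: [1.0, 0.6, 3.4]
opening: 0.0526
grasp_force: 41.7
```

>>> {"op": "send_rows", "data": {"series": "0 0 0.05 0;0 0 0.05 0;0 0 0 0;0 0 0 0"}}

```text
clock: 13.15
eef_pos: [0.4931, -0.193, 0.1084]
ee_rot: [-2.774, 1.475, -0.0]
ft_force: [0.2, 0.9, 4.6]
opening: 0.0528
grasp_force: 41.8
```

>>> {"op": "send_rows", "data": {"series": "0 0 0.05 0;0 0 0 0;0 0 0 0"}}

```text
clock: 13.52
eef_pos: [0.4931, -0.193, 0.1078]
ee_rot: [-2.774, 1.475, -0.0]
ft_force: [0.7, 0.8, 5.1]
opening: 0.0526
grasp_force: 41.8
```

>>> {"op": "send_rows", "data": {"series": "0 0 0.05 0;0 0 0 0;0 0 0 0"}}

```text
clock: 13.9
eef_pos: [0.493, -0.193, 0.1073]
ee_rot: [-2.774, 1.475, 0.0]
ft_force: [0.4, 0.3, 3.6]
opening: 0.0529
grasp_force: 41.8
```

>>> {"op": "send_rows", "data": {"series": "0 0 0.05 0;0 0 0 0;0 0 0 0"}}

```text
clock: 14.28
eef_pos: [0.4931, -0.193, 0.1068]
ee_rot: [-2.774, 1.475, -0.0]
ft_force: [0.4, 1.3, 4.1]
opening: 0.0527
grasp_force: 41.8
```

>>> {"op": "send_rows", "data": {"series": "0 0 0.05 0;0 0 0 0;0 0 0 0"}}

```text
clock: 14.65
eef_pos: [0.4931, -0.193, 0.1064]
ee_rot: [-2.774, 1.475, -0.0]
ft_force: [1.0, -0.5, 4.5]
opening: 0.0531
grasp_force: 41.8
```

Run:
```python
from h import *
p,d=arm.read_camera("scene");im=p[:,:,::-1].copy();P=pts3("scene",d);h=cv2.cvtColor(im,cv2.COLOR_BGR2HSV)
d0=np.load("pics/scene0.npy");P0=pts3("scene",d0)
for PP,hh in((P0,cv2.cvtColor(cv2.imread("pics/scene0.png"),cv2.COLOR_BGR2HSV)),(P,h)):
    m=np.zeros(d.shape,bool);m[145:190,228:268]=1
    m&=(hh[...,0]<16)&(hh[...,1]>180)
    z=PP[m][:,2];print(len(z),np.percentile(z,[50,75,90]))
cv2.imwrite("pics/s2.png",cv2.resize(im[100:210,200:310],None,fx=5,fy=5))
```

```text
272 [0.14255603 0.14593248 0.147515  ]
155 [0.13299098 0.13612195 0.1547204 ]
```

View pics/s2.png

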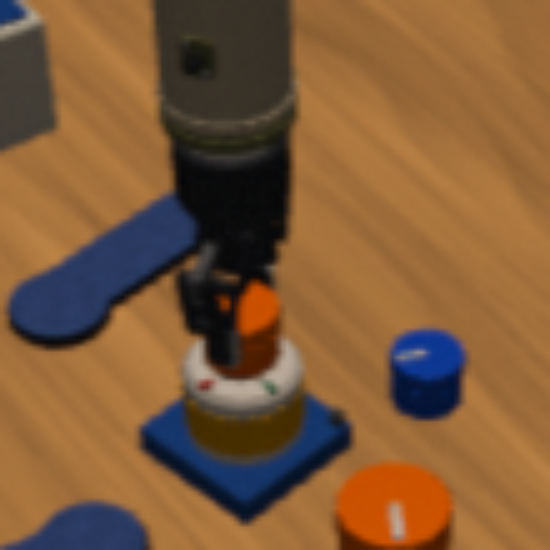

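The cap has gone down about 10 mm with the fingers, its lower edge now near the shoulder at crop (245,370). So there is no slip, and I'll keep pressing.

>>> {"op": "send_rows", "data": {"series": "0 0 0.05 0;0 0 0 0;0 0 0 0"}}

```text
clock: 15.08
eef_pos: [0.493, -0.193, 0.1058]
ee_rot: [-2.774, 1.475, -0.0]
ft_force: [1.9, 0.4, 5.0]
opening: 0.053
grasp_force: 41.8
```

>>> {"op": "send_rows", "data": {"series": "0 0 0.05 0;0 0 0 0;0 0 0 0"}}

```text
clock: 15.45
eef_pos: [0.4931, -0.193, 0.1053]
ee_rot: [-2.774, 1.475, -0.0]
ft_force: [1.9, 0.6, 5.1]
opening: 0.0532
grasp_force: 41.8
```

>>> {"op": "send_rows", "data": {"series": "0 0 0.05 0;0 0 0 0;0 0 0 0"}}

```text
clock: 15.82
eef_pos: [0.4931, -0.193, 0.1049]
ee_rot: [-2.774, 1.475, -0.0]
ft_force: [1.2, -0.2, 5.2]
opening: 0.0528
grasp_force: 41.8
```

>>> {"op": "send_rows", "data": {"series": "0 0 0.05 0;0 0 0 0;0 0 0 0"}}

```text
clock: 16.2
eef_pos: [0.4931, -0.193, 0.1044]
ee_rot: [-2.774, 1.475, -0.0]
ft_force: [0.3, 0.3, 6.3]
opening: 0.0529
grasp_force: 42.1
```

>>> {"op": "send_rows", "data": {"series": "0 0 0.03 0;0 0 0 0;0 0 0 0"}}

```text
clock: 16.58
eef_pos: [0.4931, -0.193, 0.1044]
ee_rot: [-2.774, 1.475, -0.0]
ft_force: [0.5, -0.2, 8.8]
opening: 0.0527
grasp_force: 42.2
```

Floor felt: z stopped at 0.1044 and the force jumped to 8.8 N. I'll back off to mid-gap, then turn.

>>> {"op": "send_rows", "data": {"series": "0 0 -0.08 0;0 0 0 0;0 0 0 -2;0 0 0 -3;0 0 0 -3;0 0 0 0"}}

```text
clock: 17.32
eef_pos: [0.4929, -0.1932, 0.1049]
ee_rot: [2.87, -1.277, -0.0]
ft_force: [0.2, 0.6, 5.1]
opening: 0.053
grasp_force: 42.0
```

```bash
python3 -c "
from plant import arm
o=arm.get_obs();print(o['torque'],o['ft_force'],o['joint_positions'][6])"
```

```text
[ 0.02017907 -0.20190982  0.06859104] [0.18873364 0.57369252 5.06400822] -2.122302888460825
```

>>> {"op": "send_rows", "data": {"series": "0 0 0 -4;0 0 0 -5;0 0 0 -5;0 0 0 -5;0 0 0 -5;0 0 0 -5;0 0 0 -5;0 0 0 -4;0 0 0 0"}}

```text
clock: 18.45
eef_pos: [0.4927, -0.1934, 0.1048]
ee_rot: [3.129, -0.273, -0.001]
ft_force: [0.9, -0.5, 4.7]
opening: 0.053
grasp_force: 42.0
```

```bash
python3 -c "
from plant import arm
o=arm.get_obs();print(o['torque'],o['ft_force'],o['joint_positions'][6])"
```

```text
[-0.08937794 -0.08372297  0.02082597] [ 0.89229882 -0.51765526  4.68996121] -1.484298402282971
```

>>> {"op": "send_rows", "data": {"series": "0 0 0 -4;0 0 0 -5;0 0 0 -5;0 0 0 -5;0 0 0 -5;0 0 0 -4;0 0 0 -3;0 0 0 -2;0 0 0 0;0 0 0 0"}}

```text
clock: 19.7
eef_pos: [0.4927, -0.1935, 0.1048]
ee_rot: [3.078, 0.626, -0.001]
ft_force: [-0.2, -0.8, 5.3]
opening: 0.0531
grasp_force: 42.0
```

Run:
```python
from h import *
o=arm.get_obs();print(o['torque'],o['ft_force'],o['joint_positions'][6])
p,d=arm.read_camera("scene");q,_=arm.read_camera("top")
f=lambda a:cv2.resize(a[:,:,::-1],(400,400))
cv2.imwrite("pics/s3.png",np.hstack([f(p[130:200,215:285]),f(q[200:270,320:390])]))
```

```text
[-0.07409371 -0.09355201 -0.01137423] [-0.20210699 -0.83516078  5.27927163] -0.9324476813539322
```

View pics/s3.png

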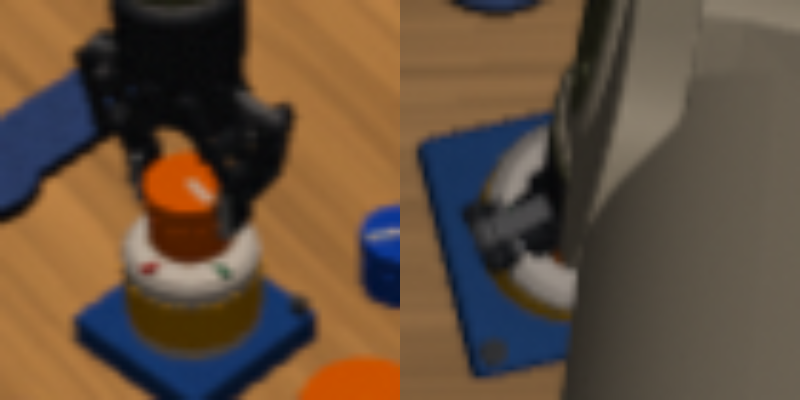

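In the scene crop the pointer (200,190) is now aimed at the green mark (222,270), with the cap still on the jar. Next I'll lift, gently at first.

>>> {"op": "send_rows", "data": {"series": "0 0 -0.1 0;0 0 -0.2 0;0 0 -0.3 0;0 0 -0.3 0;0 0 -0.3 0;0 0 -0.3 0;0 0 0 0"}}

```text
clock: 20.68
eef_pos: [0.4929, -0.1925, 0.1197]
ee_rot: [-3.078, -0.627, 0.0]
ft_force: [0.3, -0.7, 0.2]
opening: 0.0529
grasp_force: 42.0
```

>>> {"op": "send_rows", "data": {"series": "0 0 -0.5 0;0 0 -1 0;0 0 -1.5 0;0 0 -1.5 0;0 0 -1.5 0;0 0 -1 0;0 0 -0.5 0;0 0 0 0;0 0 0 0"}}

```text
clock: 21.8
eef_pos: [0.4927, -0.1929, 0.1942]
ee_rot: [-3.078, -0.626, 0.001]
ft_force: [0.2, -0.3, -0.0]
opening: 0.0528
grasp_force: 42.5
```

>>> {"op": "send_rows", "data": {"series": "0.5 -1.1 0 0;1 -2.2 0 0;1.5 -3.3 0 0;1.5 -3.3 0 0;1.5 -3.3 0 0;1.5 -3.3 0 0;1.5 -3.3 0 0;1.5 -3.3 0 0;1.5 -3.3 0 0;1.5 -3.3 0 0;1 -2.2 0 0;0.5 -1.1 0 0;0 -0.2 0 0;0 0 0 0;0 0 0 0"}}

```text
clock: 23.68
eef_pos: [0.5016, 0.17, 0.1948]
ee_rot: [3.079, 0.623, -0.0]
ft_force: [-0.3, -1.0, -0.3]
opening: 0.0527
grasp_force: 42.5
```

Run:
```python
from h import *
p,d=arm.read_camera("scene");q,_=arm.read_camera("top")
cv2.imwrite("pics/s4.png",np.hstack([cv2.resize(a[:,:,::-1],(400,400)) for a in(p[170:310,240:380],q[170:310,140:280])]))
P=pts3("scene",d);h=cv2.cvtColor(p,cv2.COLOR_RGB2HSV);m=(h[...,0]<16)&(h[...,1]>180)&(P[...,2]>.17)&(d>0)&(abs(P[...,1]-.17)<.1)
w=P[m];print(len(w),np.percentile(w,[2,50,98],axis=0))
```

```text
361 [[0.48446871 0.1460579  0.18381668]
 [0.51350533 0.17627204 0.22111528]
 [0.52869209 0.19704291 0.22690147]]
```

View pics/s4.png

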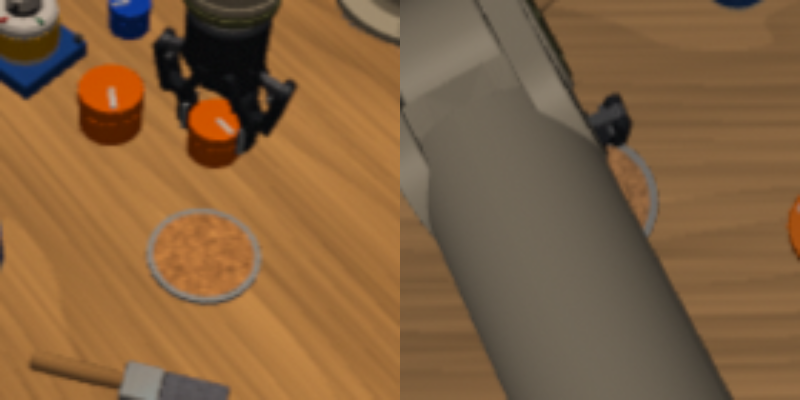

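The cap is held upright, pointer visible at crop (225,125), above the rest (205,255). Next I'll lower it.

>>> {"op": "send_rows", "data": {"series": "0 0 1 0;0 0 2 0;0 0 2 0;0 0 2 0;0 0 2 0;0 0 2 0;0 0 2 0;0 0 1.5 0;0 0 1 0;0 0 0.6 0;0 0 0.4 0;0 0 0.3 0;0 0 0.2 0;0 0 0 0;0 0 0 0"}}

```text
clock: 25.65
eef_pos: [0.5015, 0.1713, 0.025]
ee_rot: [-3.078, -0.626, -0.001]
ft_force: [-0.1, 0.3, 0.4]
opening: 0.0531
grasp_force: 42.5
```

>>> {"op": "send_rows", "data": {"series": "0 0 0.1 0;0 0 0.1 0;0 0 0.1 0;0 0 0.1 0;0 0 0.1 0;0 0 0 0;0 0 0 0"}}

```text
clock: 26.52
eef_pos: [0.5014, 0.1712, 0.0198]
ee_rot: [-3.078, -0.626, -0.0]
ft_force: [-0.0, -0.0, -1.6]
opening: 0.0526
grasp_force: 42.5
```

>>> {"op": "send_rows", "data": {"series": "0 0 0.05 0;0 0 0.05 0;0 0 0 0;0 0 0 0"}}

```text
clock: 27.02
eef_pos: [0.5014, 0.1712, 0.0188]
ee_rot: [-3.078, -0.626, 0.0]
ft_force: [0.2, 0.5, -0.4]
opening: 0.053
grasp_force: 42.5
```

>>> {"op": "send_rows", "data": {"series": "0 0 0.05 0;0 0 0.05 0;0 0 0 0;0 0 0 0"}}

```text
clock: 27.52
eef_pos: [0.5015, 0.1713, 0.0185]
ee_rot: [3.078, 0.626, 0.001]
ft_force: [-3.2, -0.8, 7.2]
opening: 0.0534
grasp_force: 43.5
```

Contact (7 N). I'll relax slightly and release.

>>> {"op": "send_rows", "data": {"series": "0 0 -0.05 0;0 0 0 0"}}

```text
clock: 27.78
eef_pos: [0.5015, 0.1713, 0.0185]
ee_rot: [-3.079, -0.626, -0.0]
ft_force: [-1.2, -0.5, 3.7]
opening: 0.0526
grasp_force: 42.9
```

>>> {"op": "send_rows", "data": {"series": "0 0 0 0;0 0 0 0", "claw": 5.5}}

```text
clock: 28.02
eef_pos: [0.5013, 0.1712, 0.0182]
ee_rot: [-3.078, -0.626, 0.0]
ft_force: [0.0, -0.2, -0.1]
opening: 0.0552
grasp_force: 0.0
```

>>> {"op": "send_rows", "data": {"series": "0 0 0 0;0 0 0 0;0 0 0 0;0 0 0 0;0 0 0 0;0 0 0 0", "claw": 7.8}}

```text
clock: 28.78
eef_pos: [0.5014, 0.1713, 0.0184]
ee_rot: [-3.078, -0.626, -0.0]
ft_force: [0.9, 0.6, 0.4]
opening: 0.0783
grasp_force: 0.0
```

>>> {"op": "send_rows", "data": {"series": "0 0 -0.3 0;0 0 -1 0;0 0 -1.5 0;0 0 -2 0;0 0 -3 0;0 0 -3 0;0 0 -3 0;0 0 -2 0;0 0 0 0;0 0 0 0"}}

```text
clock: 30.02
eef_pos: [0.5011, 0.1711, 0.1761]
ee_rot: [3.078, 0.626, -0.0]
ft_force: [-0.2, 0.1, -0.7]
opening: 0.0779
grasp_force: 0.0
```

Run:
```python
from h import *
p,d=arm.read_camera("scene")
cv2.imwrite("pics/s5.png",cv2.resize(p[150:360,170:380,::-1],(600,600)))
P=pts3("scene",d);h=cv2.cvtColor(p,cv2.COLOR_RGB2HSV);m=(h[...,0]<16)&(h[...,1]>180)&(P[...,2]>.042)&(P[...,2]<.056)&(d>0)&(abs(P[...,1]-.172)<.06)&(abs(P[...,0]-.5)<.06)
w=P[m];print(len(w),np.percentile(w,[2,50,98],axis=0))
```

```text
202 [[0.47908801 0.14896794 0.04279055]
 [0.50443195 0.17257534 0.04739633]
 [0.52769263 0.19908893 0.0516651 ]]
```

View pics/s5.png

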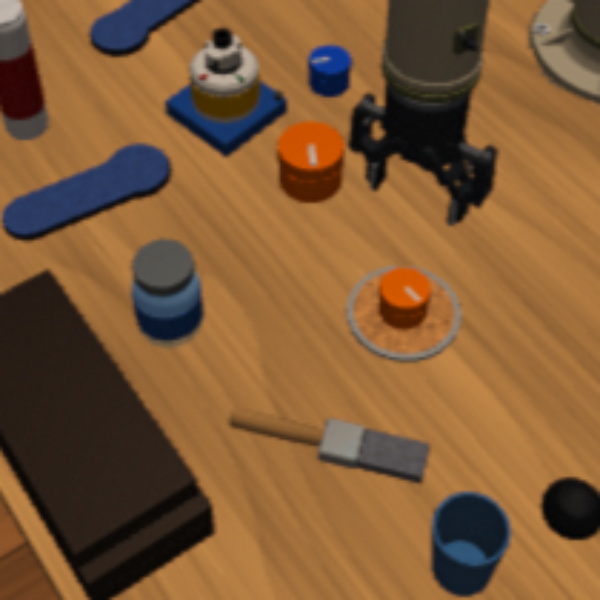

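The cap stands upright in the middle of the cork rest (crop (405,298), rest centre (405,312)). The jar is open at (222,60), and the gripper is clear.

```bash
python3 -c "
from plant import arm
print(arm.sign_off())"
```

```text
the job is handed in; nothing more can be done
None
```

I opened the jar and set the cap upright and released in the middle of the cork rest, with no bystander seen to move, and handed the job in at about 30 s; no verdict came back.

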